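# Free the vinyl cutter's feed for a new roll

## Robot

A 7-joint arm with a two-finger parallel gripper is mounted at the origin on the work surface. World frame = base frame: x ahead of the robot, y to its left, z up, the work surface at z = 0. Lengths are in mm, angles in rad, forces in N, time in s.
With the tool pointing down it reaches from about 425 to 875 mm from the base axis. Payload 8.4 kg.
Tool frame: the origin (TCP) lies between the finger pads; the fingertips stand 17 mm ahead of it and the grasp point (between the pads) lies 2 mm behind it; z points along the fingers, x is the direction in which the jaws open and shut, and the axes are right-handed (so a half turn about z gives the same grasp; the last joint's range is limited). The gripper opens to 85 mm and grips with 20 to 120 N. Pads are 22 mm wide; open, the fingers measure 114 mm over their backs; the gripper's body (76 mm by 85 mm) begins 54 mm behind the grasp point. The pads swing forward as they close: fully open they stand 13 mm farther back than shut.
Start: joints at [1.227, 0.333, 0.04, 1.465, -0.013, 1.343, -0.059], TCP at [157.514, -630.598, 248.308] pointing down, gripper open.
Joint ranges: [-2.58, 2.58], [-0.38, 2.09], [-1.3, 1.39], [0.25, 2.4], [-1.5, 4.64], [0.08, 2.09], [-2.65, 2.65]. Speed limits (rad/s): [2.22, 2.22, 2.79, 2.79, 3.14, 3.14, 3.14].

## Interface

Orientations are given as a rotation vector (axis times angle).
In Python, from plant import ctrl gives the robot as it stands. The module is installed in compiled form; this text tells all that it offers.
- The arm moves only by the tool send_rows, never from a script. Its argument "rows" is text: rows parted by semicolons, each of 7 numbers parted by spaces: the turn, a rotation vector about the tool's x, y, z as a fraction of full scale, then the shift along the tool's x, y, z as a fraction of full scale, then the closure, from -1 (fully open) to 1 (shut), so that 0 is half open. A call has exactly 10 rows; each row shifts and turns the commanded pose from where the row before left it, along the tool's axes as they then stand; what a row does not reach is not made up. Full scale, the value 1, is 0.02 m for a shift and 8 degrees for a turn. A row lasts 1/10 s, in which the tool goes at most 50 mm and 8.59 degrees, less where a joint would pass 70% of its speed; a pose out of reach is approached as far as the arm can. A call with a number of a shift or a turn outside -1 to 1 is refused whole. A call with a gripper value outside its range is refused whole. The fingers move at their own pace and stop on an object; "squeeze" is the grip in N (left out, the last holds). Time passes only in rows, so rows that do not move let the fingers close, or fill a call up. It gives the time, the measured TCP pose, the force and the opening at its end, in the units of the state.
- ctrl.read_state(): the state, without advancing time (a new reading comes with each control period).
- ctrl.snapshot(name): name is "scene" or "top"; returns a dict with "image" (400x640x3 uint8, red, green, blue), "vfov" (degrees; the focal length in pixels is half the picture's height over the tangent of half this angle, whatever the lens; pixels are square), "cx", "cy" (the principal point, pixels), "T" (4x4, takes a point from camera to world coordinates). Camera axes: x right, y down, z forward; pixel columns grow to the right and rows downward; lengths in mm; the calibration is good to about 2 mm. A picture is of the moment at which its call begins. There is no depth.
- ctrl.finish_job(): hands the job in, once; it reports no verdict.
Trained networks look in the newest picture that a camera, given by its name, has taken for a name from the list of things; names that differ only in an ending like _2 or _b are one class to them, and where a whole thing is asked for, a point or a joint stands for the part that bears it (a point fixed in the world has none). Each returns a list of dicts, best first, with "p" (0 to 1); they miss things now and then, are a little off and sometimes report something else, mostly with a low value. They report only what shows in the picture. A call takes as long as a camera call.
- ctrl.find_in(camera, name): "uv" ([column, row] in pixels, amid what is visible of it).
The state is a dict: "clock": time; "joint_positions": joint angles; "qvel": joint speeds; "joint_efforts": joint torques, N m; "position": TCP position; "eef_rot": TCP orientation; "wrist_force": force on the tool from outside, world axes, zero at the start; "wrist_torque": the same for the moment, N m; "opening": opening from 0.0 (shut) to 1.0 (fully open).
Only numpy, scipy, OpenCV 4.12 (cv2) and the standard library are available. Lean on these libraries where they do the work, as an engineer would, in place of code of your own. Each camera call takes 0.05 s, during which the arm holds its last target.

## Task

Make the desktop vinyl cutter ready for a new roll: raise the small pinch-roller lift lever all the way up and leave it up. Then push the tall spring-loaded ratchet lever on by exactly three clicks, without ever going on to a fourth, and finish while still holding it at the third click, because it springs back if let go. Leave the jar, the cardboard tube, the squeegee and the weeding hook on the worktop alone.

Things in the scene. Friction and masses are not known exactly. Their poses are not given: they have to be found in the camera images.
- cutter: Desktop vinyl cutter, off-white and grey, 240 deep, 620 wide, fixed on the worktop; origin under its centre. x: front edge to back, y: along it to the left, z up. Grey front deck 70 mm above the worktop, end housings 120 mm, gantry along the back 135 mm (carriage 143 mm). The two levers stand on the front deck about 240 mm apart, 55 mm in front of the centre line; which is left varies.
- lift_knob (a point): Centre of the black ball knob (20 mm diameter) at the end of the small lift lever, a 9 mm steel rod lying nearly level, from its pivot in the cutter's +y direction. 68 mm from the pivot; with the lever down 45 to 55 mm above the front deck, free space below, above and 25 mm and more to both sides.
- lift_pivot (a point): Pivot of the lift lever between two dark steel cheeks (32 mm over both, 55 mm high) on the cutter's front deck, 45 mm above the deck. Axes are the cutter's.
- lift_lever (a joint): Angle of the lift lever, rad: 0 level (down), 1.05 at its upper stop. Turns about the cutter's x axis: knob = lift_pivot + 68 mm * (0, cos, sin) in the cutter's axes. Has friction, about 1.2 N at the knob, and stays where it is left. The pinch rollers rise with it.
- ratchet_handle (a point): Centre of the black cross bar (16 mm diameter, 56 mm long, along the cutter's x) on top of the tall ratchet lever, 110 mm from its pivot. Pushed in the cutter's +y direction to advance. At rest the lever leans 0.62 rad to -y and the bar is about 195 mm above the worktop.
- ratchet_pivot (a point): Pivot of the ratchet lever, 35 mm above the front deck (105 mm above the worktop). Axes are the cutter's.
- ratchet_lever (a joint): Angle a of the ratchet lever, rad: 0 at its rest stop, growing as it advances, 1.35 at its far stop. Handle = ratchet_pivot + 110 mm * (0, sin(a-0.62), cos(a-0.62)) in the cutter's axes. A spring pushes it back with about 5 N at the handle; the clicks do not hold it: let go, it returns to 0.
- pawl (a point): Centre of the brass pawl's nose (7 mm roller) on the ratchet lever, 54 mm from the ratchet pivot on the line to the handle (57 mm on top of a tooth). After free play it rides over the teeth: before each tooth's top the push needed at the handle rises, past it it drops by 3 to 6 N: one click. Tooth 1 is topped at a = 0.14 to 0.34 rad (differs each time), the next every 0.22 rad.
- third_notch (a point): Middle of the third notch, between the third and fourth of six teeth on the steel quadrant beside the lever, 54 mm from the ratchet pivot: where the pawl's nose sits after three clicks. The teeth on either side peak 6 mm from it. Does not move during the job; its y axis is along the rim, in the direction of advance.
- blade_jar: Bystander: closed jar 48 mm in diameter, 60 mm high, on the worktop beyond the cutter's left end; origin at its foot. Leave alone.
- core_tube: Bystander: upright cardboard tube 60 mm in diameter, 100 mm high, on the worktop beyond the cutter's right end; origin at its foot. Leave alone.
- squeegee: Bystander: white plastic squeegee card 72 x 100 mm, 10 mm thick, lying on the worktop between robot and cutter, right; origin at its underside. Leave alone.
- weeding_hook: Bystander: weeding tool with wooden handle, 150 mm long, lying on the worktop between robot and cutter, left; origin at its underside. Leave alone.

How it is judged (in metres and radians):
On the way, in this order (a step that is already met when the one before it is completed fails the run):
1. the lift lever is raised (over 0.8 rad) (value of joint lift_lever above 0.8 rad), for 0.2 s.
2. the ratchet lever's pawl is in the third notch (y of pawl in the frame of third_notch between -0.0055 and 0.0055 m), for 0.3 s.
At the end, for the whole second after the job is handed in: The lift lever is raised (over 0.8 rad) and the ratchet lever is held still by the fingers (contact over 1 N) at the third click: the pawl within 5.5 mm of the middle of the third notch, along the rim (all of step 2 and value of joint lift_lever above 0.8 rad and velocity of joint ratchet_lever between -0.1 and 0.1 rad/s and contact force between the fingers and ratchet_lever above 1 N); the arm keeps its last pose, push and grip.
It fails at once if the pawl went over the fourth tooth (y of pawl in the frame of third_notch above 0.009 m).
It fails at once if a bystander was moved (over 25 mm) (distance of any of blade_jar, core_tube, squeegee, weeding_hook from where it was at the start of the episode above 0.025 m).
It also fails if it takes over 67 s, if anything falls off the work surface, if the arm or the gripper's body presses on something with over 40 N, if the wrist force passes 120 N, or if a joint passes its speed limit or range.

## Working session

There is one attempt and no reset: what is moved stays moved. The work goes in short steps, Python scripts to look and compute and a tool call to move; the robot and the scene stay as the last step left them, time stands still between calls to the robot, and variables do not carry over. Pictures are saved under pics/ and viewed, and the job is handed in when it is done.

Besides the shell and the picture viewer there is one more tool, called after "Call:" as a command line: name --argument value ..., lists and objects as JSON in quotes. send_rows: Moves the arm, as the interface text tells. Shift numbers are shares of 0.02 m and turn numbers shares of 8 degrees, none past 1 either way. Its arguments: {"type":"object","properties":{"rows":{"type":"string"},"squeeze":{"type":"number"}},"required":["rows"]}

```bash
ls; mkdir -p pics
cat > h.py <<'E'
import numpy as np, cv2
from plant import ctrl
def snap(cam,fn=None):
    s=ctrl.snapshot(cam)
    if fn: cv2.imwrite('pics/'+fn,s['image'][:,:,::-1])
    return s
def ray(s,uv):
    h=s['image'].shape[0]; f=h/2/np.tan(np.radians(s['vfov'])/2)
    d=np.array([(uv[0]-s['cx'])/f,(uv[1]-s['cy'])/f,1.]); T=np.array(s['T'])
    return T[:3,3],T[:3,:3]@d/np.linalg.norm(d)
def atz(s,uv,z):
    o,d=ray(s,uv); return o+d*(z-o[2])/d[2]
def tri(rs):
    A=sum(np.eye(3)-np.outer(d,d) for o,d in rs); b=sum((np.eye(3)-np.outer(d,d))@o for o,d in rs)
    p=np.linalg.solve(A,b); return p,[np.linalg.norm(np.cross(p-o,d)) for o,d in rs]
def proj(s,p):
    T=np.array(s['T']); q=T[:3,:3].T@(np.array(p)-T[:3,3]); f=s['image'].shape[0]/2/np.tan(np.radians(s['vfov'])/2)
    return q[0]/q[2]*f+s['cx'],q[1]/q[2]*f+s['cy']
E
python3 - <<'E'
from h import *
S={c:snap(c,c+'0.png') for c in('scene','top')}
for c in S: print(c,S[c]['vfov'],S[c]['cx'],S[c]['cy'],np.round(S[c]['T'],3).tolist())
for n in 'cutter lift_knob lift_pivot ratchet_handle ratchet_pivot pawl third_notch blade_jar core_tube'.split():
    r={c:ctrl.find_in(c,n)[:3] for c in S}
    print(n,{c:[(np.round(q['uv'],1).tolist(),round(q['p'],2)) for q in r[c]] for c in r})
    if all(r.values()):
        p,e=tri([ray(S[c],r[c][0]['uv']) for c in S]); print('   ',p.round(1),np.round(e,1))
print(ctrl.read_state())
E
```

```text
pics
scene 53.733935180714596 314.0655071449131 201.97253892845293 [[-0.089, 0.706, -0.703, 1453.657], [0.996, 0.05, -0.076, 106.813], [-0.019, -0.707, -0.707, 1047.311], [0.0, 0.0, 0.0, 1.0]]
top 44.77371047686877 327.55491832920256 199.35823850390267 [[-0.0, -0.993, 0.122, 381.066], [-1.0, 0.0, 0.002, 10.632], [-0.002, -0.122, -0.993, 1418.864], [0.0, 0.0, 0.0, 1.0]]
cutter {'scene': [([300.5, 242.7], 0.72)], 'top': [([345.1, 170.1], 0.8), ([484.4, 207.4], 0.18)]}
    [636.8 -33.8  32.1] [3.4 3.4]
lift_knob {'scene': [], 'top': [([415.8, 205.5], 0.72), ([294.1, 179.0], 0.65)]}
lift_pivot {'scene': [([337.1, 224.4], 0.78)], 'top': [([302.6, 181.1], 0.64), ([485.6, 210.9], 0.3)]}
    [596.1  85.   86.6] [2.1 2.1]
ratchet_handle {'scene': [], 'top': [([414.2, 201.5], 0.85), ([387.8, 198.1], 0.65)]}
ratchet_pivot {'scene': [([243.9, 183.8], 0.65), ([261.5, 205.9], 0.57)], 'top': [([393.4, 200.6], 0.85)]}
    [ 535.8 -185.8  192.4] [32. 32.]
pawl {'scene': [], 'top': [([484.8, 212.1], 0.61), ([402.9, 203.3], 0.42)]}
third_notch {'scene': [([268.8, 202.2], 0.54)], 'top': [([388.8, 198.6]
[... 324 characters left out ...]
clock': 1.0, 'joint_positions': array([ 1.22678051,  0.33321351,  0.03985275,  1.46539865, -0.01339802,
        1.34332409, -0.05849485]), 'qvel': array([ 0.00098623, -0.0010541 ,  0.0009702 , -0.00012437, -0.00023555,
       -0.00116619, -0.00074336]), 'joint_efforts': array([ 2.05869910e-03, -6.58315086e+01,  1.36471532e+00, -4.05817366e+01,
        1.68220710e-02,  3.15509613e-03,  1.63692863e-05]), 'position': array([ 157.55164921, -630.57995648,  248.29916142]), 'eef_rot': array([-2.47603347e+00,  1.93351385e+00,  8.30428000e-05]), 'wrist_force': array([-0.01545692,  0.25454415, -0.5693082 ]), 'wrist_torque': array([-0.02541194,  0.02656913, -0.00067442]), 'opening': 1.0001709401667236}
```

View images.

Run:
```python
import cv2
a=cv2.imread('pics/scene0.png');b=cv2.imread('pics/top0.png')
cv2.imwrite('pics/s0c.png',cv2.resize(a[130:330,180:440],None,fx=3,fy=3,interpolation=cv2.INTER_CUBIC))
cv2.imwrite('pics/t0c.png',cv2.resize(b[110:280,220:500],None,fx=2.8,fy=2.8,interpolation=cv2.INTER_CUBIC))
```

```text
(no output)
```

View pics/scene0.png

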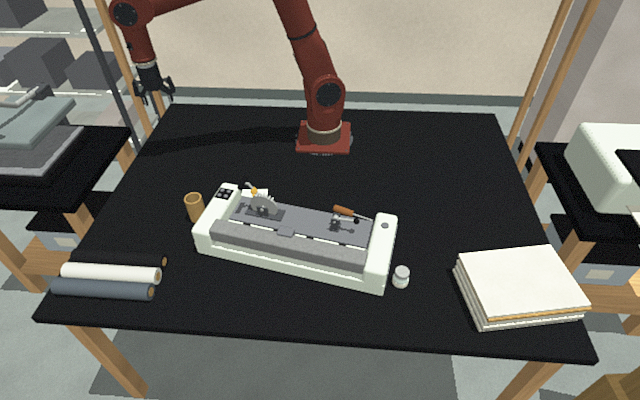

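View pics/top0.png

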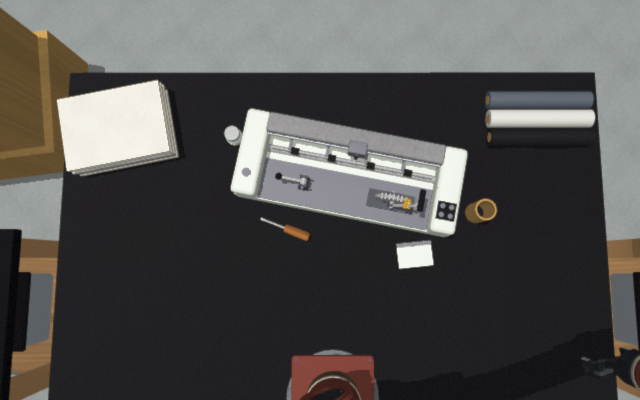

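```bash
sleep 0
```

```text
(no output)
```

View pics/s0c.png

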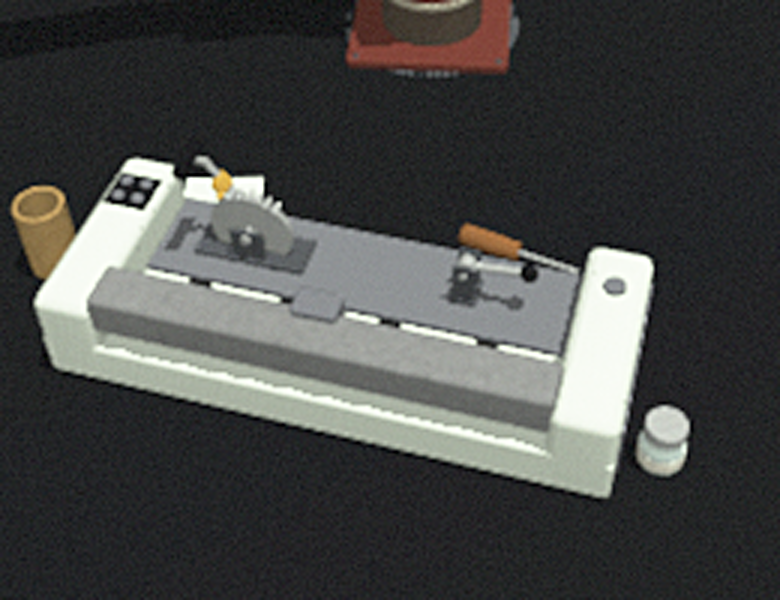

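View pics/t0c.png

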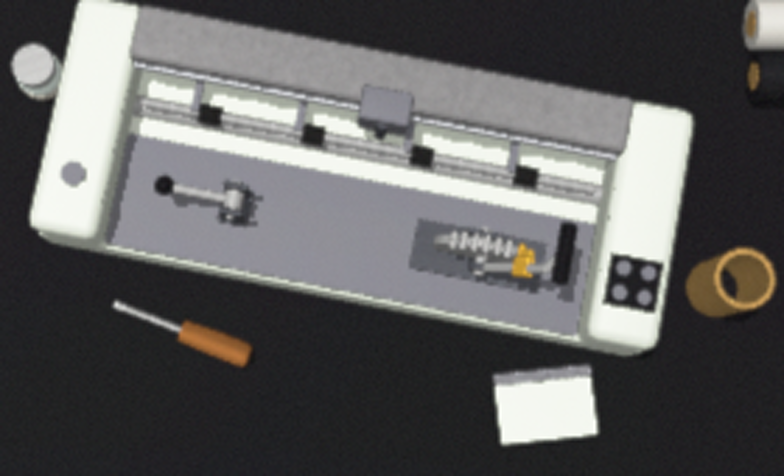

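```bash
cat > fit.py <<'E'
from h import *
T=snap('top');S=snap('scene')
t=lambda u,v:(u/2.8+220,v/2.8+110)
s=lambda u,v:(u/3+180,v/3+130)
K=atz(T,t(164,185),120);P=atz(T,t(235,202),115);H=atz(T,t(565,252),195);R=atz(T,t(480,266),105)
print('K,P,H,R',K.round(1),P.round(1),H.round(1),R.round(1))
print('|KP|',np.linalg.norm((K-P)[:2]),'|HR|',np.linalg.norm((H-R)[:2]), 'exp',110*np.sin(.62))
print('tri knob',tri([ray(T,t(164,185)),ray(S,s(530,273))]))
print('tri lpiv',tri([ray(T,t(235,202)),ray(S,s(466,262))]))
print('tri handle',tri([ray(T,t(565,252)),ray(S,s(205,162))]))
for a,b in((K,P),(P,R),(R,H),(P,H)):
    d=(a-b)[:2]; print('yaw',np.degrees(np.arctan2(-d[0],d[1])),np.linalg.norm(d))
# gantry back-top edge z=135: (134,1?)..; deck front edge
a=atz(T,t(132,60),135);b=atz(T,t(628,152),135);d=(a-b)[:2];print('yaw gantry',np.degrees(np.arctan2(-d[0],d[1])))
a=atz(T,t(105,246),70);b=atz(T,t(582,338),70);d=(a-b)[:2];print('yaw deck',np.degrees(np.arctan2(-d[0],d[1])))
for c in [(80,0),(690,112),(655,352),(33,230)]: print(atz(T,t(*c),120).round(1))
for n in('squeegee','weeding_hook'):
  r=ctrl.find_in('top',n); print(n,atz(T,r[0]['uv'],5).round(0),r[0])
E
python3 fit.py
```

```text
K,P,H,R [604.6 146.3 120. ] [588.7  77.7 115. ] [ 530.  -225.8  195. ] [ 527.3 -160.3  105. ]
|KP| 70.42994280806998 |HR| 65.58092555034702 exp 63.91386765910356
tri knob (array([604.9784395 , 147.72157504, 117.74335154]), [np.float64(1.1417713898807587), np.float64(1.1417713898807993)])
tri lpiv (array([589.05711683,  79.21187879, 112.40430044]), [np.float64(1.3525411315796514), np.float64(1.3525411315796336)])
tri handle (array([ 529.36565741, -217.11791094,  186.22042392]), [np.float64(10.308669818408164), np.float64(10.30866981840822)])
yaw -13.046815904161951 70.42994280806998
yaw -14.482304626640657 245.83328192799155
yaw 2.380550388359412 65.58092555034702
yaw -10.954670946918622 309.1801713560068
yaw gantry -10.774341774541108
yaw deck -10.984460160323799
[789.4 231.4 120. ]
[ 676.4 -365.3  120. ]
[ 443.  -323.8  120. ]
[560.7 272.2 120. ]
squeegee [ 398. -248.    5.] {'uv': [418.0, 253.3], 'p': 0.78}
weeding_hook [463. 103.   5.] {'uv': [296.8, 230.9], 'p': 0.83}
```

Call:
send_rows --rows "0 0 -1 0 0 0 -0.1;0 0 -1 0 0 0 -0.1;0 0 -1 0 0 0 -0.1;0 0 -1 0 0 0 -0.1;0 0 -1 0 0 0 -0.1;0 0 -1 0 0 0 -0.1;0 0 -1 0 0 0 -0.1;0 0 -1 0 0 0 -0.1;0 0 -0.14 0 0 0 -0.1;0 0 0 0 0 0 -0.1" --squeeze 40

```text
clock: 2.2
position: [157.4, -630.6, 248.3]
eef_rot: [-3.127, 0.302, -0.0]
wrist_force: [0.3, 0.1, -0.5]
opening: 0.548
```

Call:
send_rows --rows "0 0 0 0.35 -1 0 -0.1;0 0 0 0.35 -1 0 -0.1;0 0 0 0.35 -1 0 -0.1;0 0 0 0.35 -1 0 -0.1;0 0 0 0.35 -1 0 -0.1;0 0 0 0.35 -1 0 -0.1;0 0 0 0.35 -1 0 -0.1;0 0 0 0.35 -1 0 -0.1;0 0 0 0.35 -1 0 -0.1;0 0 0 0.35 -1 0 -0.1"

```text
clock: 3.2
position: [264.3, -446.6, 248.5]
eef_rot: [3.127, -0.303, 0.0]
wrist_force: [0.6, 0.5, 0.1]
opening: 0.546
```

Call:
send_rows --rows "0 0 0 0.35 -1 0 -0.1;0 0 0 0.35 -1 0 -0.1;0 0 0 0.35 -1 0 -0.1;0 0 0 0.35 -1 0 -0.1;0 0 0 0.35 -1 0 -0.1;0 0 0 0.35 -1 0 -0.1;0 0 0 0.35 -1 0 -0.1;0 0 0 0.35 -1 0 -0.1;0 0 0 0.35 -1 0 -0.1;0 0 0 0.35 -1 0 -0.1"

```text
clock: 4.2
position: [370.8, -263.3, 248.5]
eef_rot: [3.127, -0.303, 0.001]
wrist_force: [-0.6, 0.1, -0.6]
opening: 0.553
```

Call:
send_rows --rows "0 0 0 0.35 -1 0 -0.1;0 0 0 0.35 -1 0 -0.1;0 0 0 0.35 -1 0 -0.1;0 0 0 0.35 -1 0 -0.1;0 0 0 0.35 -1 0 -0.1;0 0 0 0.35 -1 0 -0.1;0 0 0 0.35 -1 0 -0.1;0 0 0 0.35 -1 0 -0.1;0 0 0 0.35 -1 0 -0.1;0 0 0 0.35 -1 0 -0.1"

```text
clock: 5.2
position: [477.1, -80.1, 248.5]
eef_rot: [3.127, -0.303, 0.001]
wrist_force: [0.2, -0.4, 0.5]
opening: 0.546
```

Run:
```python
from h import *
print({k:v for k,v in ctrl.read_state().items() if k in('clock','position','eef_rot','joint_positions')})
T=snap('top','t1.png');S=snap('scene','s1.png')
cv2.imwrite('pics/t1c.png',cv2.resize(T['image'][140:260,240:500,::-1],None,fx=3,fy=3,interpolation=cv2.INTER_CUBIC))
for n in('lift_knob','ratchet_handle','ratchet_pivot','pawl','third_notch'):
  for c in('top','scene'): print(n,c,[(np.round(q['uv'],1).tolist(),round(q['p'],2)) for q in ctrl.find_in(c,n)])
```

```text
{'clock': 5.2, 'joint_positions': array([ 0.76298628,  0.03223794, -0.69312321,  1.82564565,  0.02155705,
        1.29079641, -0.12933499]), 'position': array([477.13724792, -80.12365859, 248.53023745]), 'eef_rot': array([ 3.12679010e+00, -3.03470246e-01,  6.48132044e-04])}
lift_knob top [([295.3, 182.1], 0.73), ([418.6, 201.4], 0.35)]
lift_knob scene []
ratchet_handle top [([419.3, 201.7], 0.61)]
ratchet_handle scene []
ratchet_pivot top [([421.2, 199.3], 0.45)]
ratchet_pivot scene [([261.6, 204.5], 0.87)]
pawl top []
pawl scene [([344.4, 210.2], 0.66), ([252.4, 187.9], 0.57)]
third_notch top [([422.9, 253.8], 0.34)]
third_notch scene [([264.7, 201.7], 0.82), ([345.9, 211.6], 0.43)]
```

Call:
send_rows --rows "0 0 0 0.35 -1 0 -0.1;0 0 0 0.35 -1 0 -0.1;0 0 0 0.35 -1 0 -0.1;0 0 0 0.35 -1 0 -0.1;0 0 0 0.35 -1 0 -0.1;0 0 0 0.35 -1 0 -0.1;0 0 0 0.35 -1 0 -0.1;0 0 0 0.35 -1 0 -0.1;0 0 0 0.35 -1 0 -0.1;0 0 0 0.35 -1 0 -0.1"

```text
clock: 6.8
position: [583.6, 102.7, 248.2]
eef_rot: [3.127, -0.298, -0.0]
wrist_force: [0.3, -1.0, 0.3]
opening: 0.55
```

Call:
send_rows --rows "0 0 0 0.2 -0.8 0 -0.1;0 0 0 0.2 -0.8 0 -0.1;0 0 0 0.15 -0.7 0 -0.1;0 0 0 0 0 1 -0.1;0 0 0 0 0 1 -0.1;0 0 0 0 0 1 -0.1;0 0 0 0 0 0.5 -0.1;0 0 0 0 0 0 -0.1;0 0 0 0 0 0 -0.1;0 0 0 0 0 0 -0.1"

```text
clock: 7.8
position: [603.2, 145.7, 179.5]
eef_rot: [-3.127, 0.297, -0.002]
wrist_force: [-0.8, 0.6, -1.2]
opening: 0.55
```

Run:
```python
from h import *
p=ctrl.read_state()['position'];print(p)
T=snap('top','t2.png');S=snap('scene','s2.png')
g=p+[0,0,2]; print('tip proj',proj(T,p-[0,0,17]),proj(S,p-[0,0,17]))
print('knob pred',proj(S,[603.5,146,119]))
cv2.imwrite('pics/c2.png',np.vstack([cv2.resize(I['image'][v:v+70,u:u+160,::-1],None,fx=4,fy=4,interpolation=cv2.INTER_CUBIC) for I,u,v in((T,220,140),(S,280,170))]))
```

```text
[603.22362936 145.70189406 179.54656623]
tip proj (np.float64(277.1483990441487), np.float64(173.8490490533293)) (np.float64(356.4778823360384), np.float64(210.81354133444705))
knob pred (np.float64(355.78817905851764), np.float64(220.3776422320306))
```

View pics/c2.png

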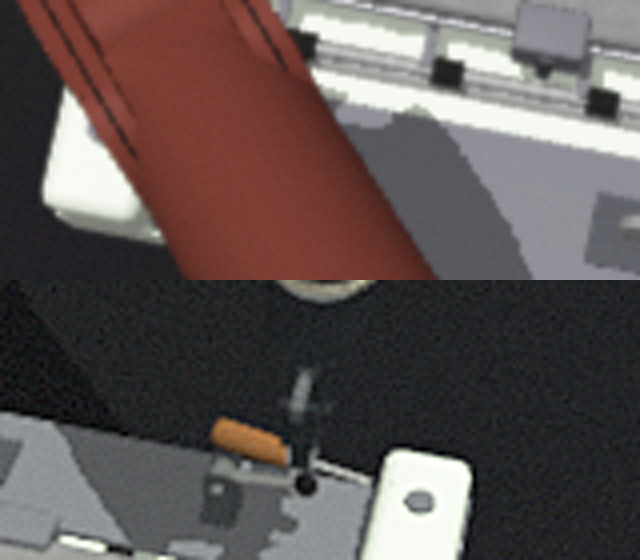

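Call:
send_rows --rows "0 0 0 0 0 1 -0.1;0 0 0 0 0 1 -0.1;0 0 0 0 0 0.7 -0.1;0 0 0 0 0 0.48 -0.1;0 0 0 0 0 0 -0.1;0 0 0 0 0 0 1;0 0 0 0 0 0 1;0 0 0 0 0 0 1;0 0 0 0 0 0 1;0 0 0 0 0 0 1"

```text
clock: 8.9
position: [606.6, 145.1, 117.1]
eef_rot: [-3.125, 0.3, -0.013]
wrist_force: [11.6, 1.2, -2.3]
opening: 0.208
```

Run:
```python
from h import *
p=ctrl.read_state();print(p['position'],p['opening']*85,p['wrist_force'])
S=snap('scene','s3.png')
cv2.imwrite('pics/c3.png',cv2.resize(S['image'][170:250,300:420,::-1],None,fx=5,fy=5,interpolation=cv2.INTER_CUBIC))
```

```text
[606.55759615 145.08726295 117.07752089] 17.718062815933045 [11.56072608  1.20585286 -2.26119109]
```

View pics/c3.png

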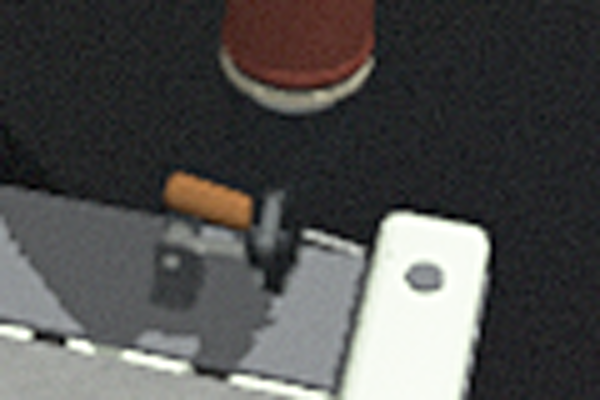

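Call:
send_rows --rows "0 0 0 0.17 0.02 -0.34 1;0 0 0 0 0.05 -0.34 1;0 0 0 0 0.08 -0.33 1;0 0 0 0 0.12 -0.32 1;0 0 0 0 0.15 -0.31 1;0 0 0 0 0.18 -0.29 1;0 0 0 0 0.2 -0.27 1;0 0 0 0 0.23 -0.25 1;0 0 0 0 0.26 -0.22 1;0 0 0 0 0.28 -0.2 1"

```text
clock: 9.95
position: [600.6, 113.5, 172.8]
eef_rot: [-3.127, 0.298, -0.003]
wrist_force: [5.4, -1.6, -6.9]
opening: 0.2
```

Run:
```python
from h import *
p=ctrl.read_state();print(p['position'],p['opening']*85,p['wrist_force'])
S=snap('scene','s4.png')
cv2.imwrite('pics/c4.png',cv2.resize(S['image'][170:250,300:420,::-1],None,fx=5,fy=5,interpolation=cv2.INTER_CUBIC))
```

```text
[600.61929928 113.49382014 172.84536658] 16.97672647657691 [ 5.38574524 -1.59251962 -6.92626776]
```

View pics/c4.png

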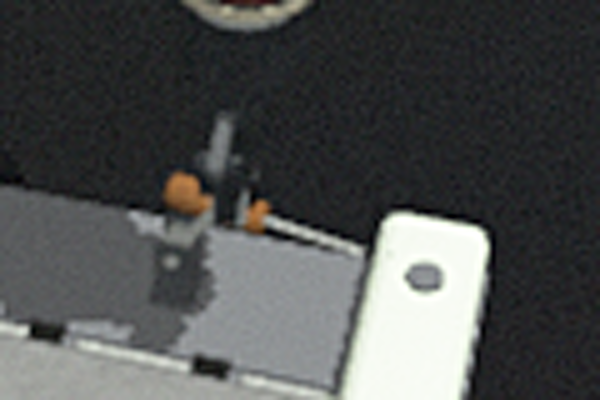

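Call:
send_rows --rows "0 0 0 0 0.15 -0.1 1;0 0 0 0 0.1 -0.05 1;0 0 0 0 0 0 1;0 0 0 0 0 0 1;0 0 0 0 0 0 -0.1;0 0 0 0 0 0 -0.1;0 0 0 0 0 0 -0.1;0 0 0 0 0 0 -0.1;0 0 0 0 0 -0.5 -0.1;0 0 0 0 0 -1 -0.1"

```text
clock: 11.0
position: [598.3, 108.9, 204.7]
eef_rot: [3.127, -0.297, -0.004]
wrist_force: [1.1, -0.5, 0.2]
opening: 0.549
```

Call:
send_rows --rows "0 0 0 0 0 -1 -0.1;0 0 0 0 0 -1 -0.1;0 0 0 0 0 -1 -0.1;0 0 0 -0.4 1 0 0.5;0 0 0 -0.2 1 0 1;0 0 0 -0.1 1 0 1;0 0 0 -0.1 1 0 1;0 0 0 0 1 0 1;0 0 0 0 1 0 1;0 0 0 0 1 0 1"

```text
clock: 12.0
position: [556.9, -26.0, 266.0]
eef_rot: [3.127, -0.297, 0.001]
wrist_force: [0.1, -0.5, 0.2]
opening: -0.002
```

Run:
```python
from h import *
p=ctrl.read_state();print(p['clock'],p['position'],p['opening']*85,p['wrist_force'])
S=snap('scene','s5.png');T=snap('top','t5.png')
cv2.imwrite('pics/c5.png',np.hstack([cv2.resize(S['image'][150:250,220:400,::-1],None,fx=4,fy=4,interpolation=cv2.INTER_CUBIC)]))
cv2.imwrite('pics/c5t.png',np.hstack([cv2.resize(T['image'][140:260,250:450,::-1],None,fx=4,fy=4,interpolation=cv2.INTER_CUBIC)]))
```

```text
12.0 [556.85010711 -25.95347101 266.01466372] -0.1874396177931373 [ 0.05653765 -0.4604194   0.24291981]
```

View pics/c5.png

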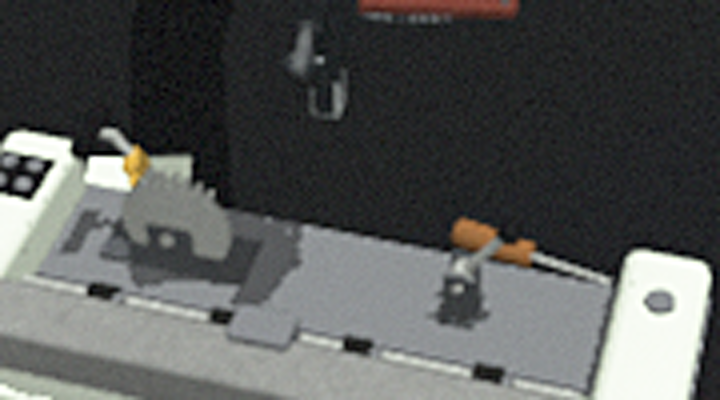

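View pics/c5t.png

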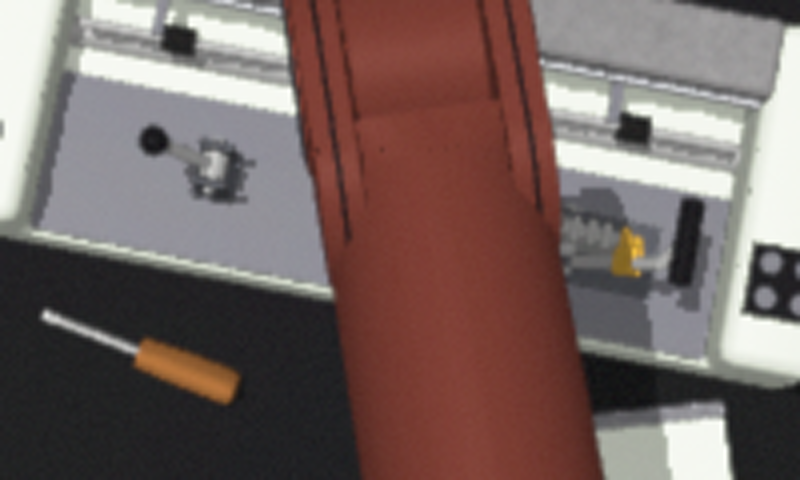

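Run:
```python
from h import *
T=snap('top')
K=atz(T,(288,174.6),172);P=atz(T,(304,181.5),115)
print(K,P)
for a in(.8,.9,1.0,1.05):
  k=np.array([590,79,115])+68*np.array([.19*np.cos(a),.98*np.cos(a),np.sin(a)]); print(a,proj(T,k))
h0,h1=atz(T,(250+694/4,140+200/4),195),atz(T,(250+682/4,140+285/4),195)
print('bar ends',h0,h1,np.linalg.norm(h1-h0))
```

```text
[599.55373256 116.39484191 172.        ] [590.50226849  77.54378303 115.        ]
0.8 (np.float64(284.8122830898252), np.float64(175.35152948048997))
0.9 (np.float64(286.57041526149385), np.float64(175.4228777212285))
1.0 (np.float64(288.51682191297175), np.float64(175.5600258003857))
1.05 (np.float64(289.5544133157427), np.float64(175.65302103100635))
bar ends [ 555.61060797 -230.78965409  195.        ] [ 501.29890519 -221.88228156  195.        ] 55.03728140978658
```

Call:
send_rows --rows "0 0 0 0.05 1 0 1;0 0 0 0.05 1 0 1;0 0 0 0.05 1 0 1;0 0 0 0.05 1 0 1;0 0 0 0.05 1 0 1;0 0 0 0.05 1 0 1;0 0 0 0.05 1 0 1;0 0 0 0.05 1 0 1;0 0 0 0.05 1 0 1;0 0 0 0.05 1 0 1"

```text
clock: 13.15
position: [529.8, -223.0, 265.7]
eef_rot: [-3.127, 0.294, -0.001]
wrist_force: [-0.2, 0.6, -0.4]
opening: 0.002
```

Call:
send_rows --rows "0 0 0 0.05 1 0 1;0 0 0 0 0.85 0 1;0 0 0 0 0 0 1;0 0 0 0 0 1 1;0 0 0 0 0 1 1;0 0 0 0 0 1 1;0 0 0 0 0 0.45 1;0 0 0 0 0 0 1;0 0 0 0 0 0 1;0 0 0 0 0 0 1"

```text
clock: 14.15
position: [523.9, -260.1, 197.3]
eef_rot: [3.127, -0.297, 0.002]
wrist_force: [0.2, 0.1, -0.3]
opening: 0.004
```

Run:
```python
from h import *
p=ctrl.read_state();print(p['clock'],p['position'],p['opening']*85,p['wrist_force'])
S=snap('scene','s6.png');T=snap('top','t6.png')
cv2.imwrite('pics/c6.png',np.vstack([cv2.resize(I['image'][v:v+75,u:u+160,::-1],None,fx=4,fy=4,interpolation=cv2.INTER_CUBIC) for I,u,v in((T,340,160),(S,200,150))]))
```

```text
14.15 [ 523.90748659 -260.14732922  197.33043786] 0.29882246930018724 [ 0.17746525  0.11157583 -0.34917947]
```

View pics/c6.png

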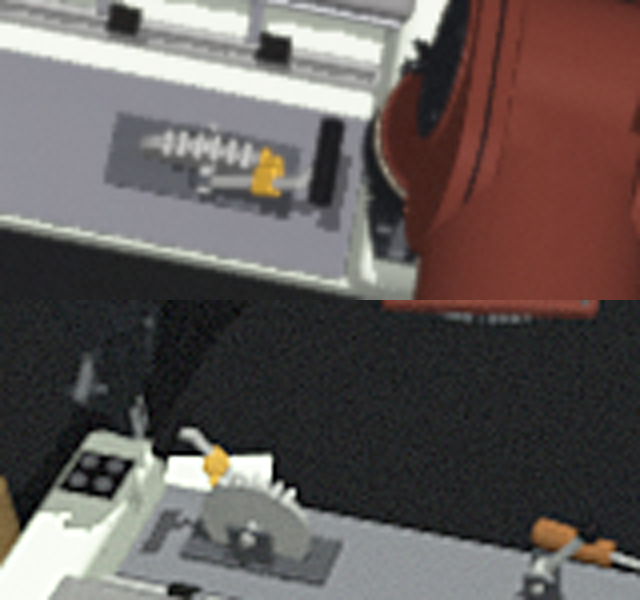

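Call:
send_rows --rows "0 0 0 0 -0.2 0 1;0 0 0 0 -0.2 0 1;0 0 0 0 -0.15 0 1;0 0 0 0 -0.15 0 1;0 0 0 0 -0.1 0 1;0 0 0 0 -0.05 0 1;0 0 0 0 0 0 1;0 0 0 0 0 0 1;0 0 0 0 0 0 1;0 0 0 0 0 0 1"

```text
clock: 15.25
position: [526.4, -243.7, 196.1]
eef_rot: [-3.127, 0.298, 0.0]
wrist_force: [-0.6, -0.4, -0.6]
opening: -0.001
```

Call:
send_rows --rows "0 0 0 0 -0.05 0 1;0 0 0 0 -0.05 0 1;0 0 0 0 -0.05 0 1;0 0 0 0 -0.05 0 1;0 0 0 0 0 0 1;0 0 0 0 0 0 1;0 0 0 0 0 0 1;0 0 0 0 0 0 1;0 0 0 0 0 0 1;0 0 0 0 0 0 1"

```text
clock: 16.25
position: [526.7, -241.9, 196.6]
eef_rot: [3.124, -0.3, 0.0]
wrist_force: [-2.6, -7.1, 2.9]
opening: 0.001
```

Call:
send_rows --rows "0 0 0 0 -0.1 -0.07 1;0 0 0 0 -0.1 -0.07 1;0 0 0 0 -0.1 -0.07 1;0 0 0 0 -0.05 0 1;0 0 0 0 0 0 1;0 0 0 0 0 0 1;0 0 0 0 0 0 1;0 0 0 0 0 0 1;0 0 0 0 0 0 1;0 0 0 0 0 0 1"

```text
clock: 17.25
position: [528.0, -235.6, 201.2]
eef_rot: [3.124, -0.301, 0.001]
wrist_force: [-4.0, -8.5, 5.1]
opening: 0.002
```

```bash
cat > st.py <<'E'
from h import *
p=ctrl.read_state();x,y,z=p['position'];F=p['wrist_force']
u=.192*x+.9814*y
s=(u+136.7)/110-.581
print(p['clock'],'u-u0',round(u+136.7,2),'a',round(float(np.arcsin(s)+.62),3),'Fpush',round(-(.192*F[0]+.9814*F[1]),2),'F',F.round(1),'z',round(z,1))
E
python3 st.py
```

```text
17.25 u-u0 6.81 a 0.074 Fpush 9.08 F [-4.  -8.5  5.1] z 201.2
```

Call:
send_rows --rows "0 0 0 0 -0.05 -0.03 1;0 0 0 0 -0.05 -0.03 1;0 0 0 0 -0.05 -0.03 1;0 0 0 0 0 0 1;0 0 0 0 0 0 1;0 0 0 0 0 0 1;0 0 0 0 0 0 1;0 0 0 0 0 0 1;0 0 0 0 0 0 1;0 0 0 0 0 0 1"

```text
clock: 18.25
position: [528.6, -232.8, 203.1]
eef_rot: [3.123, -0.301, 0.001]
wrist_force: [-4.1, -9.2, 5.9]
opening: 0.0
```

Call:
send_rows --rows "0 0 0 0 -0.05 -0.03 1;0 0 0 0 -0.05 -0.03 1;0 0 0 0 -0.03 -0.02 1;0 0 0 0 0 0 1;0 0 0 0 0 0 1;0 0 0 0 0 0 1;0 0 0 0 0 0 1;0 0 0 0 0 0 1;0 0 0 0 0 0 1;0 0 0 0 0 0 1"

```text
clock: 19.25
position: [528.9, -230.9, 204.4]
eef_rot: [3.123, -0.302, 0.001]
wrist_force: [-2.3, -11.2, 4.7]
opening: 0.004
```

```bash
python3 st.py
```

```text
19.25 u-u0 11.63 a 0.125 Fpush 11.48 F [ -2.3 -11.2   4.7] z 204.4
```

Call:
send_rows --rows "0 0 0 0 -0.05 -0.03 1;0 0 0 0 -0.05 -0.03 1;0 0 0 0 -0.03 -0.02 1;0 0 0 0 0 0 1;0 0 0 0 0 0 1;0 0 0 0 0 0 1;0 0 0 0 0 0 1;0 0 0 0 0 0 1;0 0 0 0 0 0 1;0 0 0 0 0 0 1"

```text
clock: 20.25
position: [529.4, -228.3, 206.0]
eef_rot: [3.123, -0.302, 0.001]
wrist_force: [-2.7, -10.5, 3.6]
opening: -0.003
```

```bash
python3 st.py
```

```text
20.25 u-u0 14.24 a 0.152 Fpush 10.81 F [ -2.7 -10.5   3.6] z 206.0
```

Call:
send_rows --rows "0 0 0 0 -0.05 -0.03 1;0 0 0 0 -0.05 -0.03 1;0 0 0 0 -0.03 -0.02 1;0 0 0 0 0 0 1;0 0 0 0 0 0 1;0 0 0 0 0 0 1;0 0 0 0 0 0 1;0 0 0 0 0 0 1;0 0 0 0 0 0 1;0 0 0 0 0 0 1"

```text
clock: 21.25
position: [530.0, -225.4, 207.7]
eef_rot: [3.123, -0.301, 0.001]
wrist_force: [-2.8, -9.9, 3.9]
opening: -0.001
```

```bash
python3 st.py
```

```text
21.25 u-u0 17.3 a 0.182 Fpush 10.21 F [-2.8 -9.9  3.9] z 207.7
```

Call:
send_rows --rows "0 0 0 0 -0.05 -0.03 1;0 0 0 0 -0.05 -0.03 1;0 0 0 0 -0.03 -0.01 1;0 0 0 0 0 0 1;0 0 0 0 0 0 1;0 0 0 0 0 0 1;0 0 0 0 0 0 1;0 0 0 0 0 0 1;0 0 0 0 0 0 1;0 0 0 0 0 0 1"

```text
clock: 22.25
position: [530.6, -222.5, 209.2]
eef_rot: [3.123, -0.301, 0.001]
wrist_force: [-2.7, -9.2, 6.1]
opening: -0.001
```

```bash
python3 st.py
```

```text
22.25 u-u0 20.22 a 0.212 Fpush 9.51 F [-2.7 -9.2  6.1] z 209.2
```

Call:
send_rows --rows "0 0 0 0 -0.05 -0.03 1;0 0 0 0 -0.05 -0.02 1;0 0 0 0 -0.03 -0.01 1;0 0 0 0 0 0 1;0 0 0 0 0 0 1;0 0 0 0 0 0 1;0 0 0 0 0 0 1;0 0 0 0 0 0 1;0 0 0 0 0 0 1;0 0 0 0 0 0 1"

```text
clock: 23.25
position: [531.2, -219.8, 210.5]
eef_rot: [3.124, -0.301, 0.001]
wrist_force: [-3.9, -9.6, 6.6]
opening: -0.001
```

```bash
python3 st.py
```

```text
23.25 u-u0 22.98 a 0.239 Fpush 10.12 F [-3.9 -9.6  6.6] z 210.5
```

Call:
send_rows --rows "0 0 0 0 -0.05 -0.03 1;0 0 0 0 -0.05 -0.02 1;0 0 0 0 -0.03 -0.01 1;0 0 0 0 0 0 1;0 0 0 0 0 0 1;0 0 0 0 0 0 1;0 0 0 0 0 0 1;0 0 0 0 0 0 1;0 0 0 0 0 0 1;0 0 0 0 0 0 1"

```text
clock: 24.25
position: [531.8, -216.8, 211.7]
eef_rot: [3.124, -0.3, 0.002]
wrist_force: [-2.2, -7.4, 6.0]
opening: 0.002
```

```bash
python3 st.py
```

```text
24.25 u-u0 26.02 a 0.268 Fpush 7.72 F [-2.2 -7.4  6. ] z 211.7
```

Call:
send_rows --rows "0 0 0 0 -0.05 -0.02 1;0 0 0 0 -0.05 -0.02 1;0 0 0 0 -0.03 -0.01 1;0 0 0 0 0 0 1;0 0 0 0 0 0 1;0 0 0 0 0 0 1;0 0 0 0 0 0 1;0 0 0 0 0 0 1;0 0 0 0 0 0 1;0 0 0 0 0 0 1"

```text
clock: 25.25
position: [532.5, -213.8, 212.6]
eef_rot: [3.125, -0.3, 0.002]
wrist_force: [-1.3, -5.9, 4.8]
opening: -0.001
```

```bash
python3 st.py
python3 - <<'E'
from h import *
S=snap('scene','s7.png');T=snap('top','t7.png')
cv2.imwrite('pics/c7.png',np.vstack([cv2.resize(I['image'][v:v+50,u:u+100,::-1],None,fx=6,fy=6,interpolation=cv2.INTER_CUBIC) for I,u,v in((T,355,175),(S,230,165))]))
E
```

```text
25.25 u-u0 29.07 a 0.298 Fpush 6.05 F [-1.3 -5.9  4.8] z 212.6
```

View pics/c7.png

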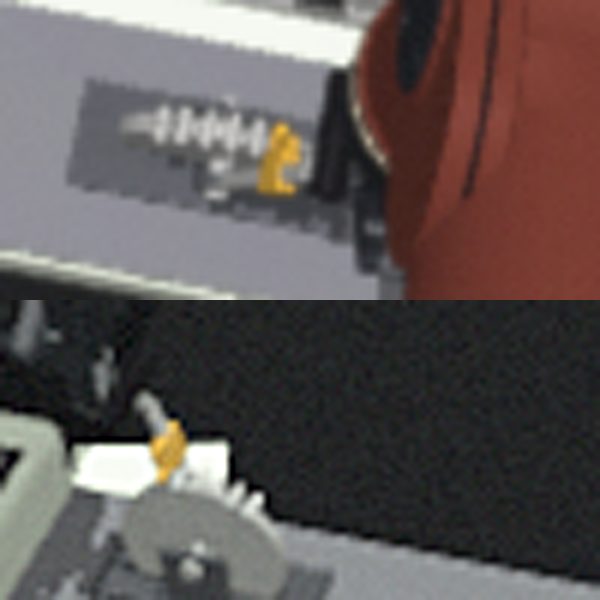

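Run:
```python
from h import *
T=snap('top')
ax=np.array([.9814,-.192,0]);ay=np.array([.192,.9814,0])
piv=np.array([528.5,-226.3,0])+63.9*ay; piv[2]=105
print(piv)
for d in(10,18):
 for a1 in(.14,.24,.34):
  print(d,a1,[tuple(np.round(proj(T,piv+d*ax+53.5*(np.sin(a-.62)*ay+np.cos(a-.62)*np.array([0,0,1]))),1)) for a in a1+.22*np.arange(6)])
for a in(0,.15,.3):print('pawl',a,[np.round(proj(T,piv+d*ax+54*(np.sin(a-.62)*ay+np.cos(a-.62)*np.array([0,0,1]))),1) for d in(0,10)], 'handle',np.round(proj(T,piv+110*(np.sin(a-.62)*ay+np.cos(a-.62)*np.array([0,0,1]))),1))
a=[cv2.resize(cv2.imread('pics/'+f)[185:215,370:425],None,fx=14,fy=14,interpolation=cv2.INTER_CUBIC) for f in('t0.png' if 0 else 'top0.png','t7.png')]
o=np.vstack(a)
for i in range(0,55,5): cv2.putText(o,str(370+i),(i*14,12),0,.4,(0,255,0)); cv2.line(o,(i*14,14),(i*14,24),(0,255,0))
cv2.imwrite('pics/c8.png',cv2.resize(o,None,fx=.7,fy=.7))
cv2.imwrite('pics/c8.png',cv2.resize(o,(550,600)))
```

```text
[ 540.7688  -163.58854  105.     ]
10 0.14 [(np.float64(404.8), np.float64(196.0)), (np.float64(401.0), np.float64(195.0)), (np.float64(396.7), np.float64(194.0)), (np.float64(392.3), np.float64(193.2)), (np.float64(387.9), np.float64(192.6)), (np.float64(383.8), np.float64(192.2))]
10 0.24 [(np.float64(403.1), np.float64(195.5)), (np.float64(399.1), np.float64(194.5)), (np.float64(394.7), np.float64(193.7)), (np.float64(390.2), np.float64(192.9)), (np.float64(386.0), np.float64(192.4)), (np.float64(382.1), np.float64(192.0))]
10 0.34 [(np.float64(401.3), np.float64(195.1)), (np.float64(397.1), np.float64(194.1)), (np.float64(392.7), np.float64(193.3)), (np.float64(388.3), np.float64(192.6)), (np.float64(384.1), np.float64(192.2)), (np.float64(380.5), np.float64(191.9))]
18 0.14 [(np.float64(405.4), np.float64(193.0)), (np.float64(401.5), np.float64(192.0)), (np.float64(397.2), np.float64(191.1)), (np.float64(392.8), np.float64(190.3)), (np.float64(388.4), np.float64(189.6)), (np.float64(384.3), np.float64(189.2))]
18 0.24 [(np.float64(403.7), np.float64(192.5)), (np.float64(399.6), np.float64(191.6)), (np.float64(395.2), np.float64(190.7)), (np.float64(390.8), np.float64(190.0)), (np.float64(386.5), np.float64(189.4)), (np.float64(382.6), np.float64(189.1))]
18 0.34 [(np.float64(401.9), np.float64(192.1)), (np.float64(397.6), np.float64(191.1)), (np.float64(393.2), np.float64(190.3)), (np.float64(388.8), np.float64(189.7)), (np.float64(384.7), np.float64(189.2)), (np.float64(381.0), np.float64(189.0))]
pawl 0 [array([406.5, 200.3]), array([407.1, 196.6])] handle [422.  200.6]
pawl 0.15 [array([404.1, 199.6]), array([404.8, 195.9])] handle [417.1 199.1]
pawl 0.3 [array([401.5, 198.9]), array([402.2, 195.2])] handle [411.6 197.7]
```

View pics/c8.png

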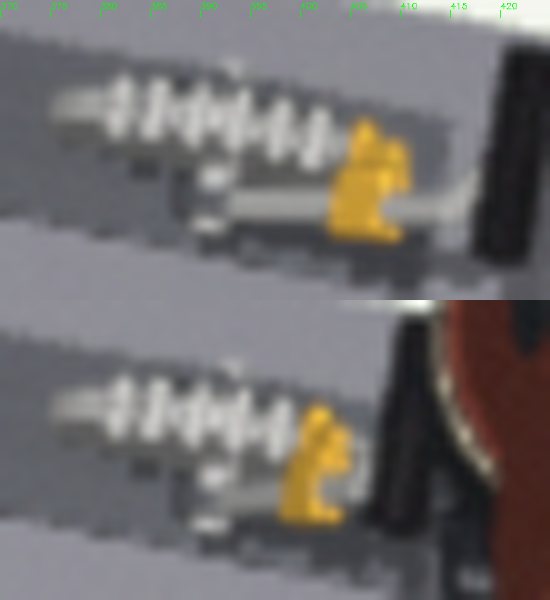

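Call:
send_rows --rows "0 0 0 0 -0.05 -0.02 1;0 0 0 0 -0.05 -0.02 1;0 0 0 0 -0.05 0 1;0 0 0 0 -0.05 0 1;0 0 0 0 0 0 1;0 0 0 0 0 0 1;0 0 0 0 0 0 1;0 0 0 0 0 0 1;0 0 0 0 0 0 1;0 0 0 0 0 0 1"

```text
clock: 26.4
position: [533.3, -210.1, 213.4]
eef_rot: [3.125, -0.3, 0.002]
wrist_force: [-1.3, -6.1, 3.9]
opening: 0.004
```

```bash
python3 st.py
```

```text
26.4 u-u0 32.95 a 0.335 Fpush 6.21 F [-1.3 -6.1  3.9] z 213.4
```

Call:
send_rows --rows "0 0 0 0 -0.05 -0.02 1;0 0 0 0 -0.05 -0.02 1;0 0 0 0 -0.05 0 1;0 0 0 0 0 0 1;0 0 0 0 0 0 1;0 0 0 0 0 0 1;0 0 0 0 0 0 1;0 0 0 0 0 0 1;0 0 0 0 0 0 1;0 0 0 0 0 0 1"

```text
clock: 27.4
position: [533.6, -208.5, 214.1]
eef_rot: [3.123, -0.302, 0.002]
wrist_force: [-0.4, -10.6, 2.7]
opening: 0.001
```

```bash
python3 st.py
```

```text
27.4 u-u0 34.57 a 0.35 Fpush 10.47 F [ -0.4 -10.6   2.7] z 214.1
```

Call:
send_rows --rows "0 0 0 0 -0.05 -0.02 1;0 0 0 0 -0.05 -0.02 1;0 0 0 0 -0.05 0 1;0 0 0 0 0 0 1;0 0 0 0 0 0 1;0 0 0 0 0 0 1;0 0 0 0 0 0 1;0 0 0 0 0 0 1;0 0 0 0 0 0 1;0 0 0 0 0 0 1"

```text
clock: 28.4
position: [534.2, -205.2, 215.1]
eef_rot: [3.123, -0.301, 0.002]
wrist_force: [-1.7, -9.6, 5.0]
opening: 0.001
```

```bash
python3 st.py
```

```text
28.4 u-u0 37.86 a 0.381 Fpush 9.72 F [-1.7 -9.6  5. ] z 215.1
```

Call:
send_rows --rows "0 0 0 0 -0.05 -0.02 1;0 0 0 0 -0.05 0 1;0 0 0 0 -0.05 0 1;0 0 0 0 0 0 1;0 0 0 0 0 0 1;0 0 0 0 0 0 1;0 0 0 0 0 0 1;0 0 0 0 0 0 1;0 0 0 0 0 0 1;0 0 0 0 0 0 1"

```text
clock: 29.4
position: [535.0, -202.0, 215.7]
eef_rot: [3.124, -0.301, 0.003]
wrist_force: [-2.5, -8.6, 6.7]
opening: -0.003
```

```bash
python3 st.py
```

```text
29.4 u-u0 41.22 a 0.412 Fpush 8.87 F [-2.5 -8.6  6.7] z 215.7
```

Call:
send_rows --rows "0 0 0 0 -0.05 -0.02 1;0 0 0 0 -0.05 0 1;0 0 0 0 -0.05 0 1;0 0 0 0 0 0 1;0 0 0 0 0 0 1;0 0 0 0 0 0 1;0 0 0 0 0 0 1;0 0 0 0 0 0 1;0 0 0 0 0 0 1;0 0 0 0 0 0 1"

```text
clock: 30.4
position: [535.7, -198.4, 216.0]
eef_rot: [3.124, -0.3, 0.003]
wrist_force: [-0.2, -6.5, 6.2]
opening: 0.002
```

```bash
python3 st.py
```

```text
30.4 u-u0 44.82 a 0.446 Fpush 6.41 F [-0.2 -6.5  6.2] z 216.0
```

Call:
send_rows --rows "0 0 0 0 -0.05 -0.02 1;0 0 0 0 -0.05 0 1;0 0 0 0 -0.05 0 1;0 0 0 0 0 0 1;0 0 0 0 0 0 1;0 0 0 0 0 0 1;0 0 0 0 0 0 1;0 0 0 0 0 0 1;0 0 0 0 0 0 1;0 0 0 0 0 0 1"

```text
clock: 31.4
position: [536.3, -195.1, 216.2]
eef_rot: [3.125, -0.3, 0.003]
wrist_force: [-0.3, -6.6, 4.2]
opening: 0.001
```

```bash
python3 st.py
```

```text
31.4 u-u0 48.18 a 0.476 Fpush 6.58 F [-0.3 -6.6  4.2] z 216.2
```

Call:
send_rows --rows "0 0 0 0 -0.05 0 1;0 0 0 0 -0.05 0 1;0 0 0 0 -0.05 0 1;0 0 0 0 -0.05 0 1;0 0 0 0 -0.05 0 1;0 0 0 0 0 0 1;0 0 0 0 0 0 1;0 0 0 0 0 0 1;0 0 0 0 0 0 1;0 0 0 0 0 0 1"

```text
clock: 32.4
position: [537.2, -188.8, 215.5]
eef_rot: [3.127, -0.298, 0.001]
wrist_force: [0.9, -6.1, 3.8]
opening: -0.001
```

```bash
python3 st.py
```

```text
32.4 u-u0 54.56 a 0.535 Fpush 5.81 F [ 0.9 -6.1  3.8] z 215.5
```

Call:
send_rows --rows "0 0 0 0 -0.05 0 1;0 0 0 0 -0.05 0 1;0 0 0 0 -0.05 0 1;0 0 0 0 -0.05 0 1;0 0 0 0 0 0 1;0 0 0 0 0 0 1;0 0 0 0 0 0 1;0 0 0 0 0 0 1;0 0 0 0 0 0 1;0 0 0 0 0 0 1"

```text
clock: 33.4
position: [537.6, -185.8, 215.6]
eef_rot: [3.126, -0.299, 0.0]
wrist_force: [-1.4, -8.6, 5.0]
opening: 0.001
```

```bash
python3 st.py
python3 - <<'E'
from h import *
T=snap('top','t9.png');S=snap('scene','s9.png')
for n in('pawl','third_notch','ratchet_handle'):
  for c in('top','scene'): print(n,c,[(np.round(q['uv'],1).tolist(),round(q['p'],2)) for q in ctrl.find_in(c,n)])
a=[cv2.resize(cv2.imread('pics/'+f)[185:215,370:425],None,fx=14,fy=14,interpolation=cv2.INTER_CUBIC) for f in('top0.png','t9.png')]
o=np.vstack(a)
for i in range(0,55,5): cv2.putText(o,str(370+i),(i*14,12),0,.4,(0,255,0)); cv2.line(o,(i*14,14),(i*14,24),(0,255,0))
cv2.imwrite('pics/c9.png',cv2.resize(o,(550,600)))
cv2.imwrite('pics/c9s.png',cv2.resize(S['image'][165:215,235:305,::-1],None,fx=10,fy=10,interpolation=cv2.INTER_CUBIC))
E
```

```text
33.4 u-u0 57.59 a 0.563 Fpush 8.71 F [-1.4 -8.6  5. ] z 215.6
pawl top [([290.2, 177.8], 0.42)]
pawl scene [([338.7, 222.1], 0.21)]
third_notch top [([383.5, 197.1], 0.47)]
third_notch scene [([266.6, 202.4], 0.82), ([262.4, 203.2], 0.51)]
ratchet_handle top [([394.0, 201.6], 0.61), ([487.0, 212.4], 0.4)]
ratchet_handle scene [([259.2, 182.9], 0.55)]
```

View pics/c9.png

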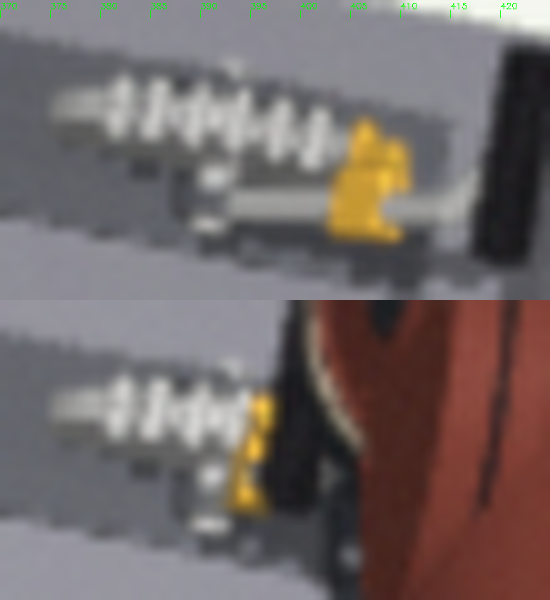

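View pics/c9s.png

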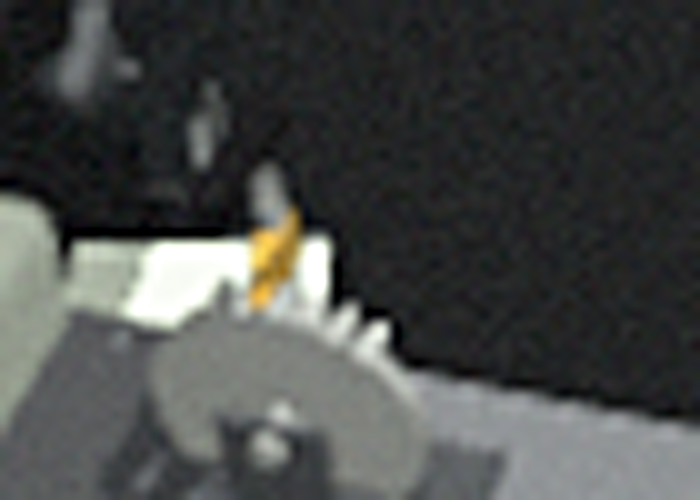

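Call:
send_rows --rows "0 0 0 0 -0.05 0 1;0 0 0 0 -0.05 0 1;0 0 0 0 -0.05 0 1;0 0 0 0 -0.05 0 1;0 0 0 0 -0.05 0 1;0 0 0 0 -0.05 0 1;0 0 0 0 0 0 1;0 0 0 0 0 0 1;0 0 0 0 0 0 1;0 0 0 0 0 0 1"

```text
clock: 34.8
position: [538.9, -179.7, 215.8]
eef_rot: [3.126, -0.299, 0.001]
wrist_force: [-1.1, -7.8, 5.8]
opening: -0.0
```

```bash
python3 st.py
```

```text
34.8 u-u0 63.77 a 0.619 Fpush 7.89 F [-1.1 -7.8  5.8] z 215.8
```

Call:
send_rows --rows "0 0 0 0 -0.05 0 1;0 0 0 0 -0.05 0 1;0 0 0 0 -0.05 0 1;0 0 0 0 -0.05 0 1;0 0 0 0 -0.05 0 1;0 0 0 0 0 0 1;0 0 0 0 0 0 1;0 0 0 0 0 0 1;0 0 0 0 0 0 1;0 0 0 0 0 0 1"

```text
clock: 35.8
position: [539.9, -174.2, 215.6]
eef_rot: [3.127, -0.298, 0.001]
wrist_force: [-0.6, -6.4, 5.0]
opening: -0.002
```

```bash
python3 st.py
```

```text
35.8 u-u0 69.39 a 0.67 Fpush 6.43 F [-0.6 -6.4  5. ] z 215.6
```

Call:
send_rows --rows "0 0 0 0 -0.05 0 1;0 0 0 0 -0.05 0 1;0 0 0 0 -0.05 0 1;0 0 0 0 -0.05 0 1;0 0 0 0 0 0 1;0 0 0 0 0 0 1;0 0 0 0 0 0 1;0 0 0 0 0 0 1;0 0 0 0 0 0 1;0 0 0 0 0 0 1"

```text
clock: 36.8
position: [540.6, -169.8, 215.4]
eef_rot: [3.127, -0.297, 0.0]
wrist_force: [0.8, -5.3, 2.9]
opening: 0.005
```

```bash
python3 st.py
```

```text
36.8 u-u0 73.82 a 0.71 Fpush 5.04 F [ 0.8 -5.3  2.9] z 215.4
```

Call:
send_rows --rows "0 0 0 0 -0.05 0 1;0 0 0 0 -0.05 0 1;0 0 0 0 -0.05 0 1;0 0 0 0 -0.05 0 1;0 0 0 0 -0.05 0 1;0 0 0 0 0 0 1;0 0 0 0 0 0 1;0 0 0 0 0 0 1;0 0 0 0 0 0 1;0 0 0 0 0 0 1"

```text
clock: 37.8
position: [541.5, -164.7, 215.2]
eef_rot: [-3.127, 0.297, 0.0]
wrist_force: [2.1, -4.0, -0.4]
opening: -0.001
```

```bash
python3 st.py
```

```text
37.8 u-u0 79.07 a 0.758 Fpush 3.53 F [ 2.1 -4.  -0.4] z 215.2
```

Call:
send_rows --rows "0 0 0 0 -0.05 0 1;0 0 0 0 -0.05 0 1;0 0 0 0 -0.05 0 1;0 0 0 0 -0.05 0 1;0 0 0 0 0 0 1;0 0 0 0 0 0 1;0 0 0 0 0 0 1;0 0 0 0 0 0 1;0 0 0 0 0 0 1;0 0 0 0 0 0 1"

```text
clock: 38.8
position: [542.0, -162.1, 215.1]
eef_rot: [3.126, -0.299, -0.001]
wrist_force: [1.6, -7.1, -1.8]
opening: -0.002
```

```bash
python3 st.py
python3 - <<'E'
from h import *
T=snap('top','t10.png');S=snap('scene','s10.png')
a=[cv2.resize(cv2.imread('pics/'+f)[165:230,235:360],None,fx=6,fy=4.5,interpolation=cv2.INTER_CUBIC) for f in('s9.png','s10.png')]
cv2.imwrite('pics/c10s.png',np.vstack(a))
cv2.imwrite('pics/c10.png',cv2.resize(T['image'][165:225,270:430,::-1],None,fx=5,fy=5,interpolation=cv2.INTER_CUBIC))
E
```

```text
38.8 u-u0 81.66 a 0.782 Fpush 6.71 F [ 1.6 -7.1 -1.8] z 215.1
```

View pics/c10s.png

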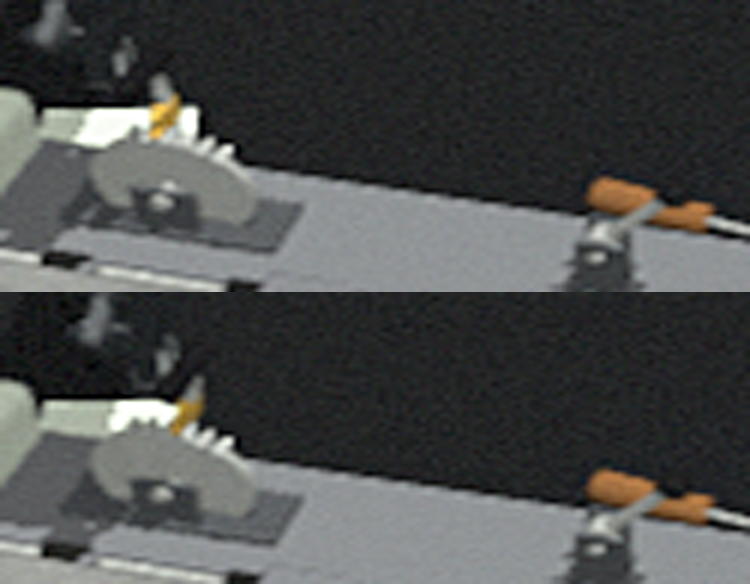

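View pics/c10.png

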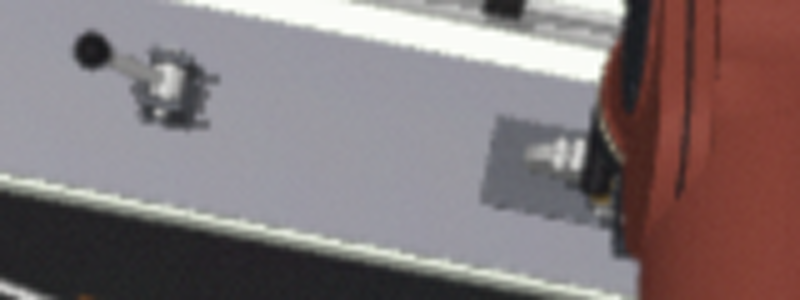

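Run:
```python
import cv2
S=cv2.imread('pics/s10.png')
cv2.imwrite('pics/c11s.png',cv2.resize(S[175:205,245:285],None,fx=18,fy=18,interpolation=cv2.INTER_CUBIC))
```

```text
(no output)
```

View pics/c11s.png

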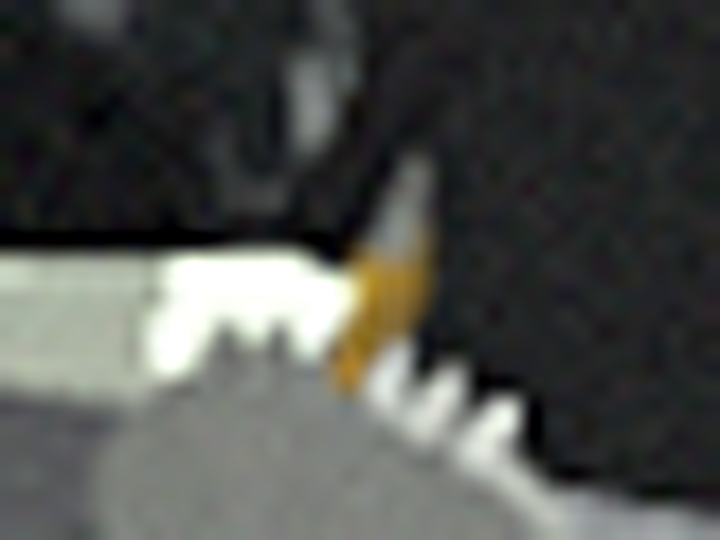

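Call:
send_rows --rows "0 0 0 0 0 0 1;0 0 0 0 0 0 1;0 0 0 0 0 0 1;0 0 0 0 0 0 1;0 0 0 0 0 0 1;0 0 0 0 0 0 1;0 0 0 0 0 0 1;0 0 0 0 0 0 1;0 0 0 0 0 0 1;0 0 0 0 0 0 1"

```text
clock: 39.9
position: [542.0, -162.1, 215.1]
eef_rot: [3.126, -0.299, -0.001]
wrist_force: [1.4, -8.5, -1.3]
opening: 0.002
```

```bash
python3 st.py
```

```text
39.9 u-u0 81.65 a 0.782 Fpush 8.04 F [ 1.4 -8.5 -1.3] z 215.1
```

```bash
python3 -c "
from plant import ctrl
print(ctrl.finish_job())"
```

```text
the job is handed in; nothing more can be done
None
```

The lift lever is up and left up. I handed the job in with the closed fingers still holding the ratchet lever at the third click. The hand-in gives no verdict, so the results below are my own checks.

- **Lift lever:** I gripped the knob, lifted it along its arc and let go. In the top picture afterwards it stands at about 0.97–1.0 rad. That is well over 0.8, but I did not confirm it touches the 1.05 stop. It was still up in the last pictures.
- **Ratchet lever:** I pushed it slowly and felt the push drop as each tooth was topped, then jump at each notch. The jumps came at a = 0.34, 0.56 and 0.78 rad, matching the 0.22 rad tooth spacing.
- **At the end:** The lever was steady at a = 0.782 rad with about 8 N of push. The last close-up shows the pawl's nose seated in a notch with three teeth ahead of it. Behind it two teeth show and I take the third to be hidden by the pawl, which makes this the third notch.
- **Disagreement:** My early estimate of the first tooth from the pictures was 0.275–0.30 rad, while the force gave about 0.235. Either one keeps the final position within tolerance.
- **Networks:** The trained networks' pawl detections were unreliable, so I did not use them.
- **Bystanders:** I never went near the jar, tube, squeegee or weeding hook, but I did not measure their positions again at the end.
- **Time:** The clock stood at about 40 s of the 67 s allowed.

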